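Bring the jam carousel's empty place round to the refill jar

ROBOT

A 6-joint arm with a two-finger parallel gripper is mounted at the origin on the work surface. World frame = base frame: x ahead of the robot, y to its left, z up, the work surface at z = 0. Lengths are in mm, angles in degrees, forces in N, time in s.
With the tool pointing down it reaches from about 325 to 900 mm from the base axis. Payload 3.5 kg.
Tool frame: the origin (TCP) lies at the very end of the fingers, on their centre line; the grasp point (between the pads) lies 19 mm behind it; z points along the fingers, y is the line along which they close (so a half turn about z gives the same grasp; the last joint's range is limited). The gripper opens to 85 mm and grips with 20 to 120 N. Pads are 22 mm wide; open, the fingers measure 114 mm over their backs; the gripper's body (76 mm by 85 mm) begins 54 mm behind the grasp point. The pads swing forward as they close: fully open they stand 13 mm farther back than shut.
Start: joints at [59.049, 15.837, -1.513, 72.651, 0, 84.076], TCP at [264.407, 566.313, 231.313] pointing down, gripper open.
Joint ranges: [-178.77, 178.77], [-48.84, 107.48], [-61.69, 71.31], [-111.58, 123.2], [-90, 87.43], [-180, 180]. Speed limits (degrees/s): [147.25, 147.25, 180, 180, 180, 180].

INTERFACE

Orientations are given as [roll, pitch, yaw] about the fixed x, y, z axes, in that order (R = Rz(yaw) Ry(pitch) Rx(roll)).
In Python, from plant import r, eyes, job, finder gives the robot as it stands. The module is installed in compiled form; this text tells all that it offers.
- The arm moves only by the tool play_rows, never from a script. Its argument "deltas" is a list of rows, each a list of 7 numbers: the shift along the tool's x, y, z each as a share of 0.2 m, from -1 to 1, then the turn, a rotation vector about the tool's x, y, z each as a share of pi rad, from -1 to 1, then the closure, from 0 (fully open) to 1 (shut). A call has exactly 8 rows; each row is the pose to reach, as a shift and turn from the pose commanded when the call began, along the tool's axes at that moment, turning the shorter way round; what a row does not reach only later rows make up. A row lasts 1/12 s, in which the tool goes at most 41.7 mm and 7.16 degrees, less where a joint would pass 70% of its speed; a pose out of reach is approached as far as the arm can. A call with a number of a shift or a turn outside -1 to 1 is refused whole. A call with a gripper value outside its range is refused whole. The fingers move at their own pace and stop on an object; "grip_force" is the grip in N (left out, the last holds). Time passes only in rows, so rows that repeat a pose let the fingers close, or fill a call up. It gives the time, the measured TCP pose, the force, the opening and the grip force at its end, in the units of the state.
- r.read_state(): the state, without advancing time (a new reading comes with each control period).
- eyes.grab_frame(name): name is "side" or "top"; returns a dict with "frame" (420x560x3 uint8, red, green, blue), "fx", "fy", "cx", "cy" (pixels), "origin" and "attitude" of the camera in the world. Camera axes: x right, y up, looking along -z (the intrinsics and any distortion apply to the point x, -y, -z); pixel columns grow to the right and rows downward; lengths in mm; the calibration is good to about 2 mm. A picture is of the moment at which its call begins. There is no depth.
- job.sign_off(): hands the job in; it is judged then, once.
Trained networks look in a picture, given as the dict that the camera call returned (one of the last four; its "shot" number tells which), for a name from the list of things; names that differ only in an ending like _2 or _b are one class to them, and where a whole thing is asked for, a point or a joint stands for the part that bears it (a point fixed in the world has none). Each returns a list of dicts, best first, with "confidence" (0 to 1); they miss things now and then, are a little off and sometimes report something else, mostly with a low value. They report only what shows in the picture. A call takes as long as a camera call.
- finder.outline_of(picture, query): "pixels" (420x560 bool, what is visible of it) and "centre" ([row, column] in pixels, amid what is visible of it).
- finder.landmark_of(picture, query): "centre" ([row, column] in pixels: a listed point, or the origin of a listed thing).
The state is a dict: "clock": time; "joint_positions": joint angles; "joint_velocities": joint speeds; "tau": joint torques, N m; "tcp_pos": TCP position; "orientation": TCP orientation; "wrist_force": force on the tool from outside, world axes, zero at the start; "moment": the same for the moment, N m; "gripper_width": finger opening in mm; "gripper_force": force on a finger pad.
Only numpy, scipy, OpenCV 4.12 (cv2) and the standard library are available. Lean on these libraries where they do the work, as an engineer would, in place of code of your own. Each camera call takes 0.05 s, during which the arm holds its last target. There are 200 camera calls.

TASK

The jam carousel on the breakfast buffet has one empty ring, and its refill jar stands waiting at the end of the serving board. Gently push the carousel round by one of its bare arms with a fingertip until the empty ring squarely faces the refill jar so that the jar could be moved straight across into it, then take the finger away. Do not fling the carousel round, and leave all the jars and the other things on the counter untouched.

Things in the scene. Friction and masses are not known exactly. Their poses are not given: they have to be found in the camera images.
- board: dark wooden serving board fixed on the counter, 420 x 170 x 18 mm. Origin on the counter (z = 0) exactly below the carousel's upright axis. Its own -x axis runs along the board's centre line to the end where the refill jar waits, 235 to 245 mm from the axis. The board reaches 300 mm from the origin to -x, 120 mm to +x
- foot: fixed round wooden foot of the jam carousel on the board, 152 mm wide, 27 mm high, with an 18 mm steel post that carries the turning crown. Origin on the carousel's axis, 18 mm above the counter; z up. Between foot and arms there is only the post
- carousel (a joint): angle of the carousel's steel crown (hub, four arms, four rings) about its upright axis, rad; 0 at the start, positive anticlockwise from above. Turns freely either way for almost two turns, no catches or spring; bearing friction about 0.12 N m, so it stays where it is left
- hub (a point): point on the carousel's axis at the middle height of its arms, 130 mm above the counter. Hub 38 mm wide, its cap ends 27 mm higher. Four bare straight arms at right angles (round steel rods 10 mm thick) leave it level, free from 19 to 83 mm from the axis; each ends in a ring. Its own -x axis points along the arm of the empty ring
- empty_ring (a point): centre of the empty ring (the one of four without a jar), at its upper edge, 136 mm above the counter, 125 mm from the carousel's axis; moves with the crown; its own -x axis points outward. Every ring: 84 mm outside, 74 mm inside, 12 mm high. The other three hold hanging jars
- jar_a: full glass jar hanging loosely in a carousel ring by its 88 mm wide, 4 mm thick flange: pot 66 mm wide, 80 mm deep, in and below the ring; above the flange a flat steel lid 78 mm wide with a 16 mm knob; 101 mm tall in all, the knob ends 27 mm above the middle of the arms. 0.2 to 0.37 kg. Origin: centre of its underside, 56 mm above the counter; z up
- jar_b: full glass jar hanging loosely in a carousel ring by its 88 mm wide, 4 mm thick flange: pot 66 mm wide, 80 mm deep, in and below the ring; above the flange a flat steel lid 78 mm wide with a 16 mm knob; 101 mm tall in all, the knob ends 27 mm above the middle of the arms. 0.2 to 0.37 kg. Origin: centre of its underside, 56 mm above the counter; z up
- jar_c: full glass jar hanging loosely in a carousel ring by its 88 mm wide, 4 mm thick flange: pot 66 mm wide, 80 mm deep, in and below the ring; above the flange a flat steel lid 78 mm wide with a 16 mm knob; 101 mm tall in all, the knob ends 27 mm above the middle of the arms. 0.2 to 0.37 kg. Origin: centre of its underside, 56 mm above the counter; z up
- refill: the refill jar, of the same shape and size as the hanging ones (66 mm pot, 88 mm flange, 101 mm tall, 0.28 kg), standing loose on the free end of the serving board. Origin: centre of its underside, 18 mm above the counter
- tongs: loose steel serving tongs lying flat, about 190 x 50 mm, up to 24 mm high; origin underneath their middle, x along them; bystander
- butter_dish: loose white butter dish with cover, 120 x 85 mm, 58 mm high; origin: centre of its underside; bystander
- egg_cup: loose white egg cup, 48 mm across the mouth, 46 mm high; origin: centre of its underside; bystander

How it is judged:
By the outcome, as a careful person would: the job done as asked, in the order asked, and still so for the second after the job is handed in, with the robot touching nothing.
It also fails if it takes over 48 s, if anything falls off the work surface, if the arm or the gripper's body presses on something with over 40 N, if the wrist force passes 120 N, or if a joint passes its speed limit or range.

## Working session

There is one attempt and no reset: what is moved stays moved. The work goes in short steps, Python scripts to look and compute and a tool call to move; the robot and the scene stay as the last step left them, time stands still between calls to the robot, and variables do not carry over. Pictures are saved under pics/ and viewed, at most 10 in all, crops included, and the job is handed in when it is done.

Besides the shell and the picture viewer there is one more tool, called after "Call:" as a command line: name --pt "numbers of a row" for each row, then --argument value for the rest. play_rows: Moves the arm, as the interface text tells. Shift numbers are shares of 0.2 m and turn numbers shares of pi rad, none past 1 either way. Its arguments: {"type":"object","properties":{"deltas":{"type":"array","items":{"type":"array","items":{"type":"number","minimum":-1,"maximum":1}}},"grip_force":{"type":"number"}},"required":["deltas"]}

```bash
mkdir -p pics; cat > h.py <<'E'
import numpy as np, cv2
from scipy.spatial.transform import Rotation as R
from plant import r, eyes, job, finder
def att(p):
    a=np.array(p["attitude"],float)
    return a if a.shape==(3,3) else R.from_euler('xyz',a,degrees=True).as_matrix()
def ray(p,rc):
    d=np.array([(rc[1]-p["cx"])/p["fx"],-(rc[0]-p["cy"])/p["fy"],-1.])
    return np.array(p["origin"],float),att(p)@d
def atz(p,rc,z):
    o,d=ray(p,rc); return o+d*(z-o[2])/d[2]
def proj(p,X):
    c=att(p).T@(np.array(X,float)-np.array(p["origin"]))
    return [p["cy"]-p["fy"]*c[1]/-c[2], p["cx"]+p["fx"]*c[0]/-c[2]]
E
python3 - <<'E'
from h import *
for n in ("side","top"):
    p=eyes.grab_frame(n)
    print(n,{k:v for k,v in p.items() if k!="frame"})
    cv2.imwrite(f"pics/{n}0.png",p["frame"][:,:,::-1])
    for q,z in (("hub",130),("empty_ring",136),("refill",18),("foot",18),("board",0),("jar_a",56),("tongs",0),("butter_dish",0),("egg_cup",0)):
        for d in finder.landmark_of(p,q)[:4]:
            print(q,round(d["confidence"],2),np.round(d["centre"],1),np.round(atz(p,d["centre"],z)[:2],1))
print(r.read_state())
E
```

```text
side {'fx': 540.44821035027, 'fy': 540.44821035027, 'cx': 285.9584004559229, 'cy': 207.47187967857823, 'origin': array([ 228.57974069, -945.21376501,  995.58419936]), 'attitude': array([ 49.49538875,   0.83509411, -20.05546385]), 'shot': 1}
hub 0.95 [247.4 276.5] [ 496.3 -112.3]
empty_ring 0.91 [275.3 228.6] [ 370.7 -161.4]
refill 0.67 [219.7 297.8] [620.2  75.3]
foot 0.88 [283.7 280.1] [ 498.4 -123.8]
jar_a 0.93 [250.5 321.6] [618.8 -90.6]
jar_a 0.64 [243.6 250.6] [463.5  -5.5]
jar_a 0.57 [310.3 309.7] [ 522.7 -251.1]
tongs 0.59 [167.9 236.4] [535.8 388. ]
butter_dish 0.58 [375.8 338.6] [ 532.2 -389.7]
egg_cup 0.76 [237.7 368.3] [776.3 -39.8]
top {'fx': 408.8203679791616, 'fy': 408.8203679791616, 'cx': 275.70945335519053, 'cy': 211.2121354171395, 'origin': array([ 379.67895606,   16.14844669, 1381.49378156]), 'attitude': array([ 8.93777361e+00, -7.97610012e-02, -8.87383374e+01]), 'shot': 2}
hub 0.91 [237.  323.2] [ 499.6 -128.7]
empty_ring 0.78 [278.7 328.8] [ 373.8 -145.4]
refill 0.55 [202.1 263.2] [624.4  62. ]
foot 0.74 [239.9 319.4] [ 500.4 -129. ]
jar_a 0.94 [249.  283.3] [465.
[... 218 characters left out ...]
lock': 1.0, 'joint_positions': array([ 5.90489779e+01,  1.58365623e+01, -1.51172566e+00,  7.26505998e+01,
       -2.59662019e-03,  8.40748592e+01]), 'joint_velocities': array([ 0.04114184, -0.06939362,  0.01974502,  0.04651142, -0.08040938,
        0.00864611]), 'tau': array([-9.89826913e-04, -4.45500398e+01,  2.95573390e+01,  8.62761026e-04,
       -1.12662096e-04, -1.12677731e-05]), 'tcp_pos': array([264.42450081, 566.31587122, 231.32047184]), 'orientation': array([1.79999162e+02, 2.69755689e-03, 1.54974119e+02]), 'wrist_force': array([-0.69611023,  0.08067018,  0.02745709]), 'moment': array([ 0.00420138,  0.02577272, -0.00387144]), 'gripper_force': 0.0, 'gripper_width': 85.44767755517738}
```

View pics/top0.png

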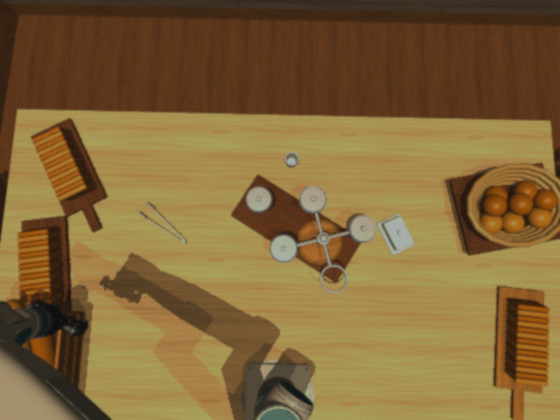

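View pics/side0.png

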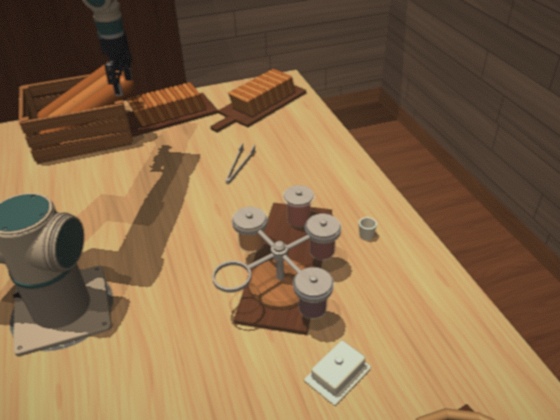

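The top view shows the hub at about (323,239), the empty ring at (333,279) and the refill jar at (260,199). The side view agrees: empty ring at (232,276), refill at (299,200). The empty ring has to go clockwise by about 135°. I'll fit the geometry from both views for accuracy.

```bash
cat > fit.py <<'E'
from h import *
from scipy.optimize import least_squares
def rot(a): return np.array([np.cos(a),np.sin(a)])
def measure(names=("side","top"),th0=None,verbose=True):
    obs=[]  # (pic, kind, rc)
    for n in names:
        p=eyes.grab_frame(n)
        for q in ("hub","empty_ring","foot","refill"):
            L=finder.landmark_of(p,q)
            if L and L[0]["confidence"]>.4: obs.append((p,q,L[0]["centre"]))
        for d in finder.landmark_of(p,"jar_a")[:4]:
            if d["confidence"]>.4: obs.append((p,"jar",d["centre"]))
        for d in finder.outline_of(p,"board")[:1]: obs.append((p,"board",d["pixels"]))
    def res(v,full=False):
        o=v[:2]; b,t,rr=v[2],v[3],v[4]; out=[]
        for p,k,c in obs:
            if k=="board": continue
            if k=="hub": m=[np.r_[o,130]]
            elif k=="foot": m=[np.r_[o,18]]
            elif k=="empty_ring": m=[np.r_[o+125*rot(t),136]]
            elif k=="refill": m=[np.r_[o+rr*rot(b),18]]
            else: m=[np.r_[o+125*rot(t+i*np.pi/2),56] for i in (1,2,3)]+[np.r_[o+rr*rot(b),18]]
            e=[np.array(proj(p,x))-c for x in m]
            e=min(e,key=np.linalg.norm); out.append((k,e))
        if full: return out
        return np.r_[np.concatenate([e for _,e in out]),(rr-240)/3]
    t0=np.radians(193 if th0 is None else th0)
    s=least_squares(res,[499,-125,np.radians(58),t0,240],loss="soft_l1",f_scale=2)
    v=s.x
    if verbose:
        for k,e in res(v,True): print(k,np.round(e,1))
        for p,k,c in obs:
            if k=="board":
                u=rot(v[2]);w=np.array([-u[1],u[0]])
                P=[proj(p,np.r_[v[:2]+a*u+h*w,18])[::-1] for a,h in ((300,85),(300,-85),(-120,-85),(-120,85))]
                im=p["frame"].copy(); cv2.polylines(im,[np.int32(np.round(P))],1,(0,255,0),1)
                for i in range(4):
                    q=proj(p,np.r_[v[:2]+125*rot(v[3]+i*np.pi/2),136])[::-1]; cv2.circle(im,tuple(np.int32(np.round(q))),2,(255,0,0),-1)
                q=proj(p,np.r_[v[:2]+v[4]*u,18+80])[::-1]; cv2.circle(im,tuple(np.int32(np.round(q))),2,(0,0,255),-1)
                h=np.array(proj(p,np.r_[v[:2],130]),int)
                cr=im[h[0]-90:h[0]+90,h[1]-110:h[1]+110]
                cv2.imwrite(f"pics/fit{p['shot']}.png",cv2.resize(cr,None,fx=3.3,fy=3.3,interpolation=cv2.INTER_CUBIC)[:,:,::-1]); print("pic",p['shot'])
    print("hub",np.round(v[:2],1),"board dir",np.degrees(v[2]).round(2),"ring",np.degrees(v[3]).round(2),"rr",v[4].round(1))
    return v
if __name__=="__main__":
    import sys
    measure(th0=float(sys.argv[1]) if len(sys.argv)>1 else None)
E
python3 fit.py
```

```text
hub [2.3 1.1]
empty_ring [-0.2 -0.8]
foot [-1.3 -1.4]
refill [0.6 0.6]
jar [-1.2 -0.4]
jar [1. 2.]
jar [-1.  -2.3]
hub [1.1 2.5]
empty_ring [-3.5 -0.5]
foot [-0.7 -1.2]
refill [ 0.5 -0.7]
jar [0.5 1.2]
jar [-2.4 -0.8]
jar [1.3 1.7]
pic 3
pic 4
hub [ 497.8 -126. ] board dir 57.5 ring 194.49 rr 240.0
```

View pics/fit4.png

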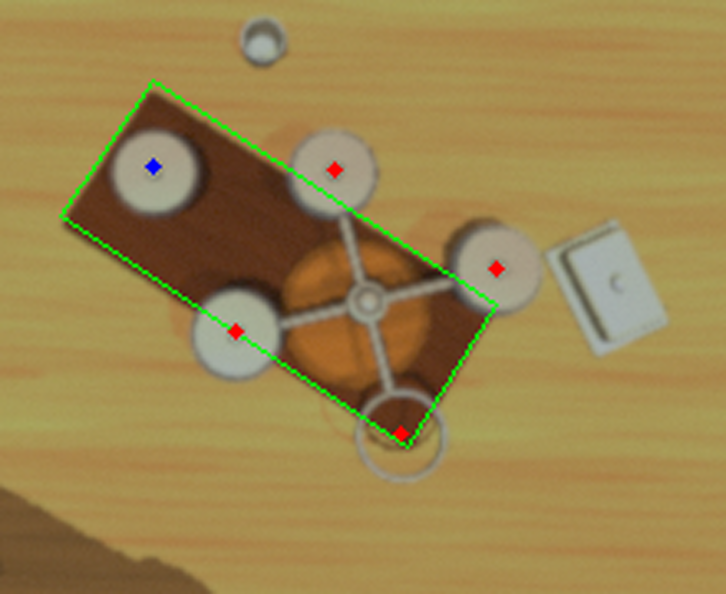

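View pics/fit3.png

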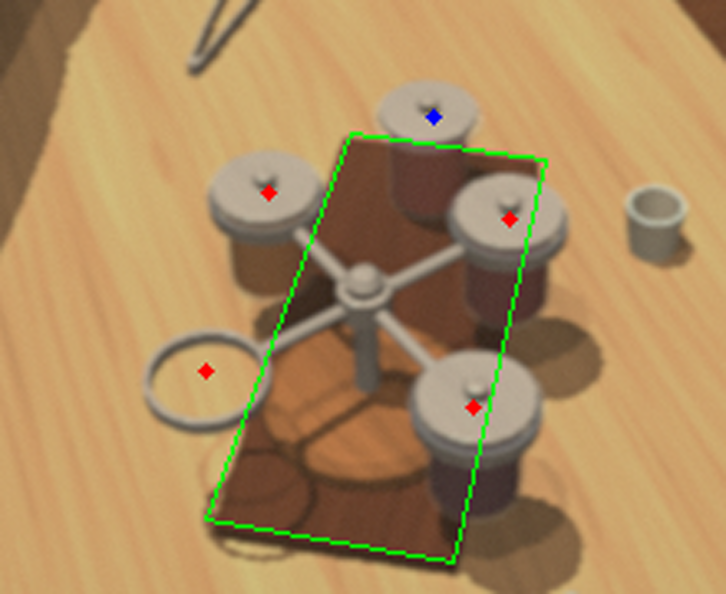

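Overlays match in both views: arms, jars and board agree to within about 1 px (~3 mm), with the ring at 194.5° and the board axis at 57.5°. I'll push the left jar's arm (104.5°) clockwise by 137°, with the fingers shut at 50 mm radius. First I travel above the quadrant between that arm and the empty ring.

Call:
play_rows --pt "-0.093 -0.106 0 0 0 0 1" --pt "-0.186 -0.212 0 0 0 0 1" --pt "-0.279 -0.318 0 0 0 0 1" --pt "-0.372 -0.424 0 0 0 0 1" --pt "-0.465 -0.53 0 0 0 0 1" --pt "-0.558 -0.636 0 0 0 0 1" --pt "-0.651 -0.742 0 0 0 0 1" --pt "-0.744 -0.848 0 0 0 0 1" --grip_force 20

```text
clock: 2.37
tcp_pos: [327.7, 348.4, 231.5]
orientation: [180.0, 0.0, 155.0]
wrist_force: [-0.1, 0.3, -0.1]
gripper_width: -0.2
gripper_force: 0.0
```

Call:
play_rows --pt "-0.093 -0.106 0 0 0 0 1" --pt "-0.186 -0.212 0 0 0 0 1" --pt "-0.279 -0.318 0 0 0 0 1" --pt "-0.372 -0.424 0 0 0 0 1" --pt "-0.465 -0.53 0 0 0 0 1" --pt "-0.558 -0.636 0 0 0 0 1" --pt "-0.651 -0.742 0 0 0 0 1" --pt "-0.744 -0.848 0 0 0 0 1"

```text
clock: 3.03
tcp_pos: [390.7, 131.8, 231.6]
orientation: [180.0, 0.0, 155.0]
wrist_force: [1.0, 0.2, 0.2]
gripper_width: -0.1
gripper_force: 0.0
```

Call:
play_rows --pt "-0.093 -0.106 0 0 0 -0.0275 1" --pt "-0.186 -0.212 0 0 0 -0.055 1" --pt "-0.279 -0.318 0 0 0 -0.0825 1" --pt "-0.372 -0.424 0 0 0 -0.11 1" --pt "-0.465 -0.53 0 0 0 -0.1375 1" --pt "-0.558 -0.636 0 0 0 -0.165 1" --pt "-0.651 -0.742 0 0 0 -0.1925 1" --pt "-0.744 -0.848 0 0 0 -0.22 1"

```text
clock: 3.7
tcp_pos: [453.8, -85.0, 231.5]
orientation: [-180.0, 0.0, -165.2]
wrist_force: [0.4, 0.3, -0.1]
gripper_width: -0.5
gripper_force: 0.0
```

Call:
play_rows --pt "0 0 0.08 0 0 0 1" --pt "0 0 0.16 0 0 0 1" --pt "0 0 0.24 0 0 0 1" --pt "0 0 0.32 0 0 0 1" --pt "0 0 0.4 0 0 0 1" --pt "0 0 0.48 0 0 0 1" --pt "0 0 0.54 0 0 0 1" --pt "0 0 0.58 0 0 0 1"

```text
clock: 4.37
tcp_pos: [452.8, -83.3, 114.0]
orientation: [179.9, -0.1, -165.4]
wrist_force: [0.3, -0.2, -0.2]
gripper_width: 0.1
gripper_force: 0.0
```

```bash
python3 - <<'E'
from h import *
p=eyes.grab_frame("side");s=r.read_state();print(s["tcp_pos"],s["orientation"],s["wrist_force"])
im=p["frame"][160:360,170:400,::-1]
cv2.imwrite("pics/down.png",cv2.resize(im,None,fx=3,fy=3,interpolation=cv2.INTER_CUBIC))
E
```

```text
[452.02618415 -83.053914   113.01341632] [ 1.79887921e+02 -1.75580424e-01 -1.65430040e+02] [-0.44238292 -0.12217042 -1.05934059]
```

View pics/down.png

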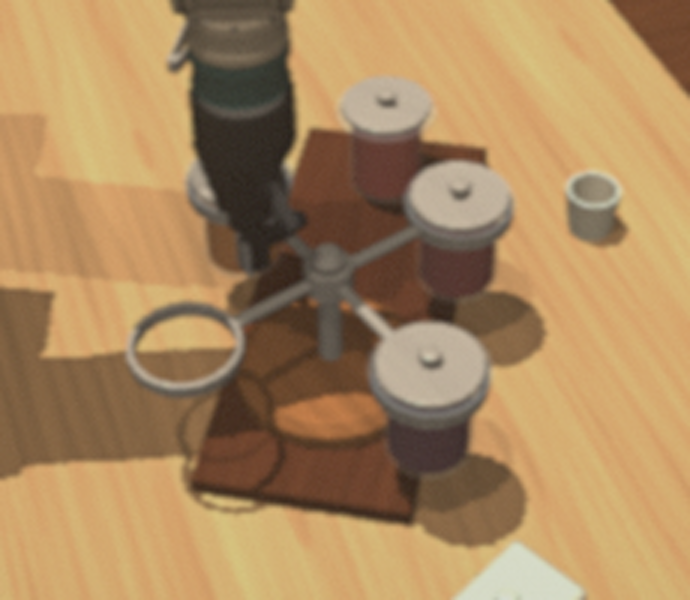

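The finger is in the quadrant behind the target arm, clear of everything. I'll close up to the arm and work out the arc rows.

Call:
play_rows --pt "-0.01 0 0 0 0 0 1" --pt "-0.02 0 0 0 0 0 1" --pt "-0.03 0 0 0 0 0 1" --pt "-0.04 0 0 0 0 0 1" --pt "-0.05 0 0 0 0 0 1" --pt "-0.06 0 0 0 0 0 1" --pt "-0.07 0 0 0 0 0 1" --pt "-0.075 0 0 0 0 0 1"

```text
clock: 5.08
tcp_pos: [468.6, -79.8, 115.5]
orientation: [-180.0, 0.0, -165.4]
wrist_force: [-1.4, -0.2, 0.5]
gripper_width: -0.1
gripper_force: 0.7
```

```bash
cat > arc.py <<'E'
import sys; from h import *
s=r.read_state(); H=np.array([497,-125.5]); print(s["tcp_pos"],s["orientation"][2],s["wrist_force"])
Rt=R.from_euler('xyz',s["orientation"],degrees=True).as_matrix()
c=(Rt.T@np.r_[H-s["tcp_pos"][:2],0])[:2]; print("c",c.round(1))
for d in (2,4,6,8,10,12,14,16):
    a=np.radians(d); q=c-np.array([[np.cos(a),-np.sin(a)],[np.sin(a),np.cos(a)]])@c
    print(d,np.round(q/200,3),round(d/180,4))
E
python3 arc.py
```

```text
[468.61051241 -79.79384391 115.49540179] -165.42108062135563 [-1.36748205 -0.16391565  0.53280385]
c [-16.  -51.4]
2 [-0.009  0.003] 0.0111
4 [-0.018  0.005] 0.0222
6 [-0.027  0.007] 0.0333
8 [-0.037  0.009] 0.0444
10 [-0.046  0.01 ] 0.0556
12 [-0.055  0.011] 0.0667
14 [-0.065  0.012] 0.0778
16 [-0.074  0.012] 0.0889
```

Call:
play_rows --pt "-0.005 0.001 0 0 0 0.0056 1" --pt "-0.014 0.004 0 0 0 0.0167 1" --pt "-0.023 0.006 0 0 0 0.0278 1" --pt "-0.032 0.008 0 0 0 0.0389 1" --pt "-0.041 0.0095 0 0 0 0.05 1" --pt "-0.05 0.0105 0 0 0 0.0611 1" --pt "-0.06 0.0115 0 0 0 0.0722 1" --pt "-0.069 0.012 0 0 0 0.0833 1"

```text
clock: 5.75
tcp_pos: [479.9, -73.8, 115.0]
orientation: [180.0, -0.1, 179.4]
wrist_force: [-2.2, 0.1, 2.6]
gripper_width: 0.3
gripper_force: 1.1
```

Call:
play_rows --pt "-0.009 0.003 0 0 0 0.0111 1" --pt "-0.018 0.005 0 0 0 0.0222 1" --pt "-0.027 0.007 0 0 0 0.0333 1" --pt "-0.037 0.009 0 0 0 0.0444 1" --pt "-0.046 0.01 0 0 0 0.0556 1" --pt "-0.055 0.011 0 0 0 0.0667 1" --pt "-0.065 0.012 0 0 0 0.0778 1" --pt "-0.074 0.012 0 0 0 0.0889 1"

```text
clock: 6.42
tcp_pos: [494.6, -70.9, 114.9]
orientation: [179.9, -0.2, 163.4]
wrist_force: [-1.5, 2.0, 1.2]
gripper_width: -0.3
gripper_force: 1.1
```

```bash
python3 arc.py | head -2; python3 fit.py 163
```

```text
[494.56423337 -70.89649341 114.8987157 ] 163.44758309941682 [-1.47726429  2.01297374  1.21341295]
c [-17.9 -51.6]
hub [0.3 2.6]
empty_ring [  3.3 -52. ]
foot [ 0.8 -0.2]
refill [-2.8  1. ]
jar [-0.1  2. ]
jar [-2.9 -0.5]
jar [-1.1 -0.5]
refill [2.8 0.9]
jar [-0.5  0.2]
pic 6
pic 7
hub [ 497.2 -126.2] board dir 58.49 ring 166.04 rr 240.1
```

The push works: contact force is about 2.5 N and the ring has reached about 165°. I'll keep going round.

Call:
play_rows --pt "-0.009 0.003 0 0 0 0.0111 1" --pt "-0.018 0.005 0 0 0 0.0222 1" --pt "-0.027 0.007 0 0 0 0.0333 1" --pt "-0.037 0.009 0 0 0 0.0444 1" --pt "-0.046 0.01 0 0 0 0.0556 1" --pt "-0.055 0.011 0 0 0 0.0667 1" --pt "-0.065 0.012 0 0 0 0.0778 1" --pt "-0.074 0.012 0 0 0 0.0889 1"

```text
clock: 7.78
tcp_pos: [510.2, -72.8, 115.2]
orientation: [179.9, -0.1, 147.5]
wrist_force: [-1.8, 2.7, 0.3]
gripper_width: 0.2
gripper_force: 1.2
```

Call:
play_rows --pt "-0.009 0.003 0 0 0 0.0111 1" --pt "-0.018 0.005 0 0 0 0.0222 1" --pt "-0.027 0.007 0 0 0 0.0333 1" --pt "-0.037 0.009 0 0 0 0.0444 1" --pt "-0.046 0.01 0 0 0 0.0556 1" --pt "-0.055 0.011 0 0 0 0.0667 1" --pt "-0.065 0.012 0 0 0 0.0778 1" --pt "-0.074 0.012 0 0 0 0.0889 1"

```text
clock: 8.45
tcp_pos: [524.5, -78.6, 115.3]
orientation: [179.9, -0.1, 131.5]
wrist_force: [0.3, 2.7, 0.0]
gripper_width: 0.6
gripper_force: 1.2
```

Call:
play_rows --pt "-0.009 0.003 0 0 0 0.0111 1" --pt "-0.018 0.005 0 0 0 0.0222 1" --pt "-0.027 0.007 0 0 0 0.0333 1" --pt "-0.037 0.009 0 0 0 0.0444 1" --pt "-0.046 0.01 0 0 0 0.0556 1" --pt "-0.055 0.011 0 0 0 0.0667 1" --pt "-0.065 0.012 0 0 0 0.0778 1" --pt "-0.074 0.012 0 0 0 0.0889 1"

```text
clock: 9.12
tcp_pos: [536.6, -88.1, 115.4]
orientation: [179.9, -0.1, 115.5]
wrist_force: [0.7, 2.3, 0.0]
gripper_width: -0.1
gripper_force: 1.2
```

```bash
python3 arc.py; python3 fit.py 116
```

```text
[536.57877372 -88.12266765 115.40037624] 115.51354672816299 [0.6847511  2.28140007 0.04836056]
c [-16.7 -51.8]
2 [-0.009  0.003] 0.0111
4 [-0.018  0.005] 0.0222
6 [-0.028  0.007] 0.0333
8 [-0.037  0.009] 0.0444
10 [-0.046  0.011] 0.0556
12 [-0.056  0.012] 0.0667
14 [-0.065  0.012] 0.0778
16 [-0.075  0.013] 0.0889
empty_ring [-0.2 -1. ]
foot [ 1.5 -0.5]
jar [2.  1.1]
jar [-1.4  0.1]
jar [-2.9 -2.9]
empty_ring [-0.2  0.4]
refill [-0.2 -0.4]
jar [-2.9  2.2]
jar [-0.3  0.2]
pic 8
pic 9
hub [ 496.3 -128. ] board dir 59.11 ring 119.0 rr 238.9
```

Call:
play_rows --pt "-0.009 0.003 0 0 0 0.0111 1" --pt "-0.018 0.005 0 0 0 0.0222 1" --pt "-0.027 0.007 0 0 0 0.0333 1" --pt "-0.037 0.009 0 0 0 0.0444 1" --pt "-0.046 0.01 0 0 0 0.0556 1" --pt "-0.055 0.011 0 0 0 0.0667 1" --pt "-0.065 0.012 0 0 0 0.0778 1" --pt "-0.074 0.012 0 0 0 0.0889 1"

```text
clock: 10.48
tcp_pos: [544.7, -100.3, 115.3]
orientation: [180.0, -0.1, 99.5]
wrist_force: [-0.5, 2.5, 0.3]
gripper_width: -0.2
gripper_force: 1.2
```

Call:
play_rows --pt "-0.009 0.003 0 0 0 0.0111 1" --pt "-0.018 0.005 0 0 0 0.0222 1" --pt "-0.027 0.007 0 0 0 0.0333 1" --pt "-0.037 0.009 0 0 0 0.0444 1" --pt "-0.046 0.01 0 0 0 0.0556 1" --pt "-0.055 0.011 0 0 0 0.0667 1" --pt "-0.065 0.012 0 0 0 0.0778 1" --pt "-0.074 0.012 0 0 0 0.0889 1"

```text
clock: 11.15
tcp_pos: [550.2, -114.6, 115.3]
orientation: [179.9, -0.1, 83.5]
wrist_force: [1.8, 2.1, -0.5]
gripper_width: -0.0
gripper_force: 1.2
```

Call:
play_rows --pt "-0.009 0.003 0 0 0 0.0111 1" --pt "-0.018 0.005 0 0 0 0.0222 1" --pt "-0.027 0.007 0 0 0 0.0333 1" --pt "-0.037 0.009 0 0 0 0.0444 1" --pt "-0.046 0.01 0 0 0 0.0556 1" --pt "-0.055 0.011 0 0 0 0.0667 1" --pt "-0.065 0.012 0 0 0 0.0778 1" --pt "-0.074 0.012 0 0 0 0.0889 1"

```text
clock: 11.82
tcp_pos: [551.3, -129.9, 115.5]
orientation: [179.9, -0.1, 67.5]
wrist_force: [2.2, 1.8, -0.7]
gripper_width: -0.1
gripper_force: 1.3
```

```bash
python3 arc.py|head -2; python3 fit.py 69
```

```text
[ 551.26845032 -129.89262878  115.49261426] 67.507966299312 [ 2.2195588   1.78237991 -0.68438215]
c [-16.7 -51.8]
hub [0.8 2.4]
empty_ring [-1.   0.3]
foot [ 2.2 -1.5]
jar [0.1 1. ]
jar [-0.3 -2.4]
jar [ 0.3 -1.2]
empty_ring [ 0.4 -1.2]
foot [-1.7 -3.3]
refill [0.1 0.1]
jar [-1.6  2.2]
pic 10
pic 11
hub [ 497.7 -127.5] board dir 57.27 ring 70.85 rr 240.3
```

The ring is at about 70°. Before the last few degrees I'll push another 8° and add a finer pixel-level measurement of the board edges and rods.

Call:
play_rows --pt "-0.005 0.001 0 0 0 0.0056 1" --pt "-0.009 0.003 0 0 0 0.0111 1" --pt "-0.014 0.004 0 0 0 0.0167 1" --pt "-0.018 0.005 0 0 0 0.0222 1" --pt "-0.023 0.006 0 0 0 0.0278 1" --pt "-0.027 0.007 0 0 0 0.0333 1" --pt "-0.032 0.008 0 0 0 0.0389 1" --pt "-0.037 0.009 0 0 0 0.0444 1"

```text
clock: 13.18
tcp_pos: [548.9, -138.0, 115.3]
orientation: [-180.0, -0.0, 59.5]
wrist_force: [0.4, 2.9, -1.0]
gripper_width: 0.0
gripper_force: 1.2
```

```bash
cat > fine.py <<'E'
from h import *
import sys
from scipy.optimize import least_squares
from scipy.ndimage import map_coordinates
def rot(a): return np.array([np.cos(a),np.sin(a)])
H=np.array([497.2,-126.5]); b0=np.radians(57.8)
def samples(p,ch,A,B,z,n,half):
    """profiles across world segment A-B at height z; returns world pts fn"""
    d=(B-A)/np.linalg.norm(B-A); nn=np.array([-d[1],d[0]]); offs=np.arange(-half,half+.1,.5)
    P=np.array([[proj(p,np.r_[A+(B-A)*s+nn*o,z]) for o in offs] for s in np.linspace(0,1,n)])
    I=map_coordinates(ch,[P[...,0],P[...,1]],order=1)
    return I,offs,nn,[A+(B-A)*s for s in np.linspace(0,1,n)]
def board(p):
    g=cv2.GaussianBlur(cv2.cvtColor(p["frame"],cv2.COLOR_RGB2GRAY),(0,0),.8).astype(float)
    u=rot(b0);w=np.array([-u[1],u[0]]); L=[]
    for s in (1,-1):
        I,o,nn,Q=samples(p,g,H-115*u+85*s*w,H+295*u+85*s*w,18,120,9)
        G=np.gradient(I,axis=1)*s; k=G.argmax(1); m=G.max(1)
        for q,ki,mi in zip(Q,k,m):
            if mi>2 and 0<ki<len(o)-1: L.append((s,*(q+nn*o[ki])))
    L=np.array(L)
    f=lambda v:(L[:,1:]-H)@np.array([-np.sin(v[0]),np.cos(v[0])])-v[1]-L[:,0]*85
    r_=least_squares(f,[b0,0],loss="cauchy",f_scale=1); return np.degrees(r_.x[0]),r_.x[1],np.mean(abs(f(r_.x))<2),len(L)
def crown(p,t0):
    S=255-cv2.cvtColor(p["frame"],cv2.COLOR_RGB2HSV)[:,:,1].astype(float)
    L=[]
    for i in range(4):
        e=rot(t0+i*np.pi/2)
        I,o,nn,Q=samples(p,S,H+26*e,H+76*e,130,25,14)
        I=np.clip(I-np.percentile(I,40,axis=1,keepdims=True)-25,0,None)
        for q,row in zip(Q,I):
            if row.sum()>100:
                c=o[row.argmax()]; wgt=row*(abs(o-c)<7); L.append((i,*(q+nn*(wgt@o/wgt.sum()))))
    L=np.array(L)
    def f(v):
        a=v[0]+L[:,0]*np.pi/2
        return -(L[:,1]-v[1])*np.sin(a)+(L[:,2]-v[2])*np.cos(a)
    r_=least_squares(f,[t0,*H],loss="cauchy",f_scale=1)
    e=abs(f(r_.x)); return np.degrees(r_.x[0]),r_.x[1:].round(1),[int((e[L[:,0]==i]<2).sum()) for i in range(4)]
if __name__=="__main__":
    t0=np.radians(float(sys.argv[1]))
    for n in ("top","side"):
        for _ in range(2):
            p=eyes.grab_frame(n); print(n,"board",np.round(board(p),2),"crown",crown(p,t0))
            x=finder.landmark_of(p,"empty_ring")
            if x: print("   ring lm",x[0]["confidence"],np.round(atz(p,x[0]["centre"],136)[:2],1))
        cv2.imwrite(f"pics/f_{n}_{p['shot']}.png",cv2.resize(p["frame"][140:340,190:420,::-1],None,fx=3,fy=3,interpolation=cv2.INTER_CUBIC)); print(p['shot'])
E
python3 arc.py|head -2; python3 fine.py 62.5
```

```text
[ 548.92869842 -138.02581317  115.2787653 ] 59.47098749633481 [ 0.41272828  2.90650364 -0.99663752]
c [-15.6 -51.1]
top board [ 58.54   2.41   0.97 152.  ] crown (np.float64(59.79500001125173), array([ 498.8, -121.6]), [22, 0, 0, 0])
   ring lm 0.68 [553.1 -19.6]
top board [ 58.54   2.46   0.97 155.  ] crown (np.float64(58.65197979483436), array([ 503.4, -113.1]), [22, 0, 0, 0])
   ring lm 0.76 [555.7 -23.2]
13
side board [ 58.62  -2.22   0.9  196.  ] crown (np.float64(59.75661045706058), array([ 497.8, -126.4]), [6, 25, 0, 13])
   ring lm 0.66 [490.5 205.2]
side board [ 58.64  -2.36   0.91 193.  ] crown (np.float64(59.73272861332272), array([ 497.8, -126.3]), [7, 25, 0, 13])
   ring lm 0.8 [560.8 -10.9]
15
```

Both cameras put the board axis at 58.6°, and the crown reads about 60° but is partly hidden by the gripper. I'll withdraw and measure it unobstructed.

Call:
play_rows --pt "0.02 0 0 0 0 0 1" --pt "0.04 0 0 0 0 0 1" --pt "0.065 0 0 0 0 0 1" --pt "0.065 0 -0.1 0 0 0 1" --pt "0.065 0 -0.22 0 0 0 1" --pt "0.065 0 -0.34 0 0 0 1" --pt "0.065 0 -0.46 0 0 0 1" --pt "0.065 0 -0.58 0 0 0 1"

```text
clock: 14.25
tcp_pos: [555.6, -126.2, 232.4]
orientation: [-180.0, 0.0, 59.6]
wrist_force: [-0.0, -0.3, 0.0]
gripper_width: 0.0
gripper_force: 0.0
```

Call:
play_rows --pt "0.1 -0.11 0 0 0 0 1" --pt "0.2 -0.22 0 0 0 0 1" --pt "0.3 -0.33 0 0 0 0 1" --pt "0.4 -0.44 0 0 0 0 1" --pt "0.5 -0.55 0 0 0 0 1" --pt "0.6 -0.66 0 0 0 0 1" --pt "0.7 -0.77 0 0 0 0 1" --pt "0.8 -0.9 0 0 0 0 1"

```text
clock: 14.92
tcp_pos: [481.3, 103.9, 231.5]
orientation: [179.9, -0.0, 59.6]
wrist_force: [-0.1, 1.4, 0.6]
gripper_width: 0.3
gripper_force: 0.0
```

```bash
python3 fine.py 60; python3 fit.py 60|tail -1;python3 fit.py 60|tail -1
```

```text
top board [ 58.63   2.41   0.87 197.  ] crown (np.float64(59.59460708472233), array([ 496. , -126.7]), [25, 25, 25, 25])
   ring lm 0.89 [557.4 -17.3]
top board [ 58.58   2.5    0.89 197.  ] crown (np.float64(59.6025792152331), array([ 496. , -126.8]), [25, 25, 25, 25])
   ring lm 0.79 [550.4 -22.4]
17
side board [ 58.77  -2.99   0.91 182.  ] crown (np.float64(59.768507009129905), array([ 498. , -124.8]), [20, 25, 0, 25])
   ring lm 0.84 [558.6 -21.1]
side board [ 58.74  -2.92   0.91 184.  ] crown (np.float64(59.75120323054885), array([ 498.2, -125. ]), [20, 25, 0, 25])
   ring lm 0.98 [560.4 -19. ]
19
hub [ 498.4 -125.7] board dir 58.43 ring 62.19 rr 239.1
hub [ 497.8 -126.4] board dir 57.54 ring 60.83 rr 239.4
```

View pics/f_top_17.png

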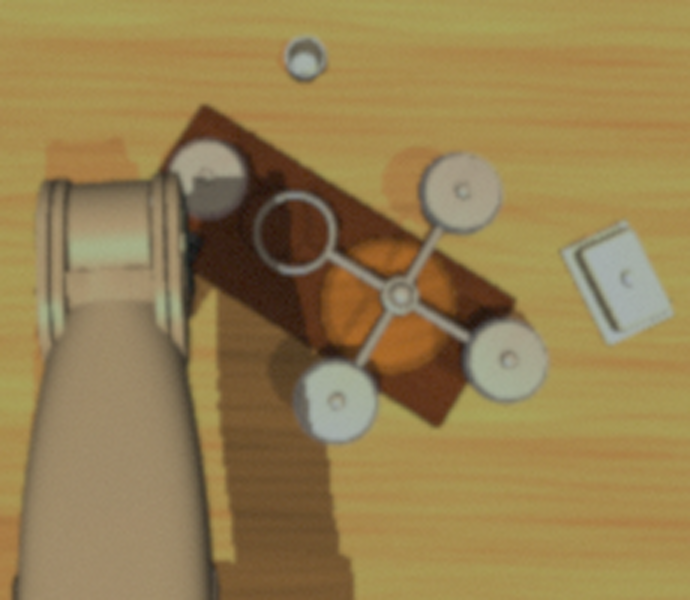

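The picture shows the ring centre at (295,232), the hub at (400,296) and the refill lid at (207,178), so they're nearly collinear. Pixel fits put the crown at 59.65° against 58.65° for the board, so about 1° is left. I'll return for one small nudge.

Call:
play_rows --pt "-0.1 0.11 0 0 0 0 1" --pt "-0.2 0.22 0 0 0 0 1" --pt "-0.3 0.33 0 0 0 0 1" --pt "-0.4 0.44 0 0 0 0 1" --pt "-0.5 0.55 0 0 0 0 1" --pt "-0.6 0.66 0 0 0 0 1" --pt "-0.7 0.77 0 0 0 0 1" --pt "-0.8 0.9 0 0 0 0 1"

```text
clock: 17.38
tcp_pos: [555.3, -128.0, 231.3]
orientation: [-180.0, -0.0, 59.6]
wrist_force: [0.4, 0.2, -0.5]
gripper_width: 0.2
gripper_force: 0.0
```

Call:
play_rows --pt "0 0 0.08 0 0 0 1" --pt "0 0 0.16 0 0 0 1" --pt "0 0 0.24 0 0 0 1" --pt "0 0 0.32 0 0 0 1" --pt "0 0 0.4 0 0 0 1" --pt "0 0 0.48 0 0 0 1" --pt "0 0 0.54 0 0 0 1" --pt "0 0 0.58 0 0 0 1"

```text
clock: 18.05
tcp_pos: [554.7, -126.5, 113.7]
orientation: [-179.9, 0.0, 59.6]
wrist_force: [-0.3, 0.6, 0.1]
gripper_width: 0.2
gripper_force: 0.0
```

Call:
play_rows --pt "-0.015 0 0 0 0 0 1" --pt "-0.03 0 0 0 0 0 1" --pt "-0.045 0 0 0 0 0 1" --pt "-0.057 0 0 0 0 0 1" --pt "-0.063 0 0 0 0 0.001 1" --pt "-0.066 0.0005 0 0 0 0.003 1" --pt "-0.068 0.001 0 0 0 0.0045 1" --pt "-0.0695 0.0014 0 0 0 0.0056 1"

```text
clock: 18.72
tcp_pos: [549.3, -138.8, 115.8]
orientation: [179.9, -0.1, 58.5]
wrist_force: [1.0, 0.9, 2.3]
gripper_width: 0.3
gripper_force: 0.9
```

```bash
python3 fine.py 59
```

```text
top board [ 58.5    2.53   0.96 152.  ] crown (np.float64(58.52785635162712), array([ 503.3, -113.2]), [22, 0, 0, 0])
   ring lm 0.63 [ 516.9 -350.4]
top board [ 58.55   2.5    0.96 154.  ] crown (np.float64(58.89127822327675), array([ 494.7, -128. ]), [22, 0, 0, 0])
   ring lm 0.69 [561.2 -20.7]
25
side board [ 58.64  -2.36   0.89 194.  ] crown (np.float64(59.83511784526025), array([ 497.6, -126.2]), [7, 25, 0, 14])
   ring lm 0.65 [560.6  -8.8]
side board [ 58.64  -2.33   0.9  195.  ] crown (np.float64(59.866251387058306), array([ 497.7, -126.1]), [7, 25, 0, 14])
   ring lm 0.92 [557.1 -28.7]
27
```

The wrist force is only about 1.3 N, so contact is made but the crown hasn't moved. I'll push a little further.

Call:
play_rows --pt "-0.001 0 0 0 0 0 1" --pt "-0.002 0 0 0 0 0 1" --pt "-0.003 0 0 0 0 0 1" --pt "-0.004 0 0 0 0 0 1" --pt "-0.005 0 0 0 0 0 1" --pt "-0.006 0 0 0 0 0 1" --pt "-0.006 0 0 0 0 0 1" --pt "-0.006 0 0 0 0 0 1"

```text
clock: 19.78
tcp_pos: [548.2, -140.0, 115.3]
orientation: [180.0, 0.0, 58.6]
wrist_force: [3.3, 2.5, 1.6]
gripper_width: 0.4
gripper_force: 1.3
```

```bash
python3 arc.py|head -1; python3 fine.py 59|grep side
```

```text
[ 548.15115914 -139.98964041  115.28016139] 58.562986953313974 [3.31843247 2.47357151 1.61140147]
side board [ 58.55  -2.21   0.87 194.  ] crown (np.float64(57.8826934889141), array([ 497.5, -126.2]), [5, 25, 0, 14])
side board [ 58.58  -2.31   0.87 193.  ] crown (np.float64(57.93660983867364), array([ 497.6, -126.2]), [4, 25, 0, 13])
```

Call:
play_rows --pt "0.02 0 0 0 0 0 1" --pt "0.04 0 0 0 0 0 1" --pt "0.065 0 0 0 0 0 1" --pt "0.065 0 -0.1 0 0 0 1" --pt "0.065 0 -0.22 0 0 0 1" --pt "0.065 0 -0.34 0 0 0 1" --pt "0.065 0 -0.46 0 0 0 1" --pt "0.065 0 -0.58 0 0 0 1"

```text
clock: 20.85
tcp_pos: [554.2, -128.3, 231.9]
orientation: [-179.9, 0.1, 58.6]
wrist_force: [-0.7, 0.2, -0.0]
gripper_width: -0.1
gripper_force: 0.0
```

Call:
play_rows --pt "0.1 -0.11 0 0 0 0 1" --pt "0.2 -0.22 0 0 0 0 1" --pt "0.3 -0.33 0 0 0 0 1" --pt "0.4 -0.44 0 0 0 0 1" --pt "0.5 -0.55 0 0 0 0 1" --pt "0.6 -0.66 0 0 0 0 1" --pt "0.7 -0.77 0 0 0 0 1" --pt "0.8 -0.9 0 0 0 0 1"

```text
clock: 21.52
tcp_pos: [484.0, 102.8, 231.0]
orientation: [-180.0, 0.1, 58.5]
wrist_force: [-0.4, 0.4, 1.0]
gripper_width: -0.1
gripper_force: 0.0
```

```bash
python3 fine.py 59
```

```text
top board [ 58.61   2.34   0.91 193.  ] crown (np.float64(57.79067564151381), array([ 496. , -126.7]), [25, 25, 25, 25])
   ring lm 0.88 [554.4 -21.4]
top board [ 58.55   2.41   0.9  193.  ] crown (np.float64(57.789662015180056), array([ 496. , -126.7]), [25, 25, 25, 25])
   ring lm 0.94 [559.5 -13.9]
33
side board [ 58.77  -3.08   0.9  181.  ] crown (np.float64(57.92928850462148), array([ 498.1, -125. ]), [20, 25, 1, 25])
   ring lm 0.62 [559.3 -21.3]
side board [ 58.75  -3.1    0.88 180.  ] crown (np.float64(57.89542410780986), array([ 498.1, -125. ]), [20, 25, 1, 25])
   ring lm 0.74 [560.9 -23.9]
35
```

View pics/f_side_35.png

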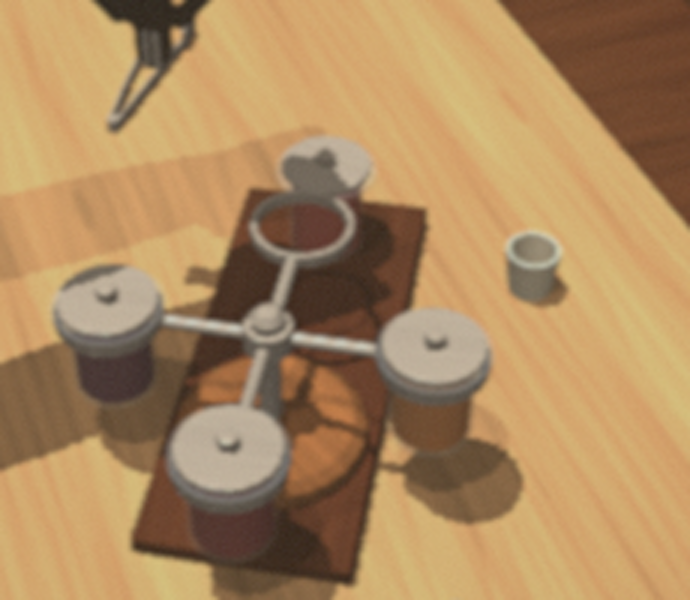

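The empty ring at (303,228) faces the refill jar at (325,175). All the jars hang level, and the gripper is clear. Handing in.

```bash
python3 -c "
from h import *
print(job.sign_off())"
```

```text
the job is handed in; nothing more can be done
None
```

I pushed the carousel about 137° clockwise by one bare arm, the finger is clear, and the job is handed in (no result came back); the empty ring measures within about 1° of facing the refill jar, and the jars, egg cup and butter dish look untouched.

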